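# Square up the row of parts cases on the bench shelf

## Robot

A 6-joint arm with a two-finger parallel gripper is mounted at the origin on the work surface. World frame = base frame: x ahead of the robot, y to its left, z up, the work surface at z = 0. Lengths are in mm, angles in degrees, forces in N, time in s.
With the tool pointing down it reaches from about 300 to 850 mm from the base axis. Payload 4.2 kg.
Tool frame: the origin (TCP) lies on the centre line of the jaws, within the pads' length; the fingertips stand 14 mm ahead of it and the grasp point (between the pads) lies 5 mm behind it (env.finger_overhang is the z of the fingertips in the tool frame, in mm); z points along the fingers, y is the line along which they close (so a half turn about z gives the same grasp; the last joint's range is limited). The gripper opens to 91 mm and grips with 3 to 60 N. Pads are 32 mm wide; open, the fingers measure 118 mm over their backs; the gripper's body (76 mm by 178 mm) begins 60 mm behind the grasp point.
Start: joints at [-65.947, 18.312, 89.639, -0, 72.044, -1.146], TCP at [244.816, -520.295, 227.976] pointing down, gripper open.
Joint ranges: [-177.97, 177.97], [-48.28, 115.42], [12.27, 149.76], [-77.06, 257.06], [2.81, 150.46], [-146.56, 146.56]. Speed limits (degrees/s): [147.25, 147.25, 180, 180, 180, 180].

## Interface

Orientations are given as [roll, pitch, yaw] about the fixed x, y, z axes, in that order (R = Rz(yaw) Ry(pitch) Rx(roll)).
In Python, from workcell import sensors, viewer, env gives the robot as it stands. The module is installed in compiled form; this text tells all that it offers.
- The arm moves only by the tool step_arm, never from a script. Its argument "plan" is one flat list of numbers, 6 for each row, row after row: the shift along the tool's x, y, z in cm, then the turn, a rotation vector about the tool's x, y, z in rad. In form: [x, y, z, wx, wy, wz, x, y, z, wx, wy, wz, ...]. A call has 1 to 5 rows; each row shifts and turns the commanded pose from where the row before left it, along the tool's axes as they then stand; what a row does not reach is not made up. A row lasts 1/12 s, in which the tool goes at most 41.7 mm and 7.16 degrees, less where a joint would pass 70% of its speed; a pose out of reach is approached as far as the arm can. A call is refused whole if a number of a shift passes 4.17 or a number of a turn 0.125, either way. A call with a gripper value outside its range is refused whole. "hand" is the finger opening in cm, from 0 to 9.12, set as the call begins (left out, the last holds). The fingers move at their own pace and stop on an object; "newtons" is the grip in N (left out, the last holds). Time passes only in rows, so rows that do not move let the fingers close. It gives the time, the measured TCP pose, the force, the opening and the grip force at its end, in the units of the state.
- sensors.state(): the state, without advancing time (a new reading comes with each control period).
- viewer.grab_frame(name): name is "scene" or "top"; returns a dict with "img" (420x560x3 uint8, red, green, blue), "fx", "fy", "cx", "cy" (pixels), "position" and "attitude" of the camera in the world. Camera axes: x right, y down, z forward; pixel columns grow to the right and rows downward; lengths in mm; the calibration is good to about 2 mm. A picture is of the moment at which its call begins. There is no depth.
- env.job_done(): hands the job in; it is judged then, once.
Trained networks look in a picture, given as the dict that the camera call returned (one of the last four; its "shot" number tells which), for a name from the list of things; names that differ only in an ending like _2 or _b are one class to them, and where a whole thing is asked for, a point or a joint stands for the part that bears it (a point fixed in the world has none). Each returns a list of dicts, best first, with "score" (0 to 1); they miss things now and then, are a little off and sometimes report something else, mostly with a low value. They report only what shows in the picture. A call takes as long as a camera call. They do not tell look-alikes from the thing itself.
- viewer.boxes_of(name, picture): "location" ([column, row] in pixels, amid what is visible of it).
- viewer.pinpoint(name, picture): "location" ([column, row] in pixels: a listed point, or the origin of a listed thing).
The state is a dict: "time_s": time; "qpos": joint angles; "qvel": joint speeds; "effort": joint torques, N m; "ee_pos": TCP position; "ee_rot": TCP orientation; "force": force on the tool from outside, world axes, zero at the start; "torque": the same for the moment, N m; "gripper_width": finger opening in mm; "gripper_force": force on a finger pad.
Only numpy, scipy, OpenCV 4.12 (cv2) and the standard library are available. Lean on these libraries where they do the work, as an engineer would, in place of code of your own. Each camera call takes 0.05 s, during which the arm holds its last target. There are 200 camera calls.

## Task

Tidy the four grey parts cases: set the one standing on the cutting mat down on the low shelf at the open end of the row, then push all four up into one neat row, tight side by side against the shelf's end panel, with their backs square against the back rail. Keep the cases upright and leave the flux tin and everything else on the bench where it is.

Things in the scene. Friction and masses are not known exactly. Their poses are not given: they have to be found in the camera images.
- shelf: low bamboo bench shelf, fixed. Origin on the worktop under the middle of the board; x from its front (robot side) to its back, y along it towards the end panel, z up. Board top at z = 60 mm, x -80 to 80, y -264 to 250 mm. Back rail: inner face at x = 70 mm, 10 mm thick, 22 mm above the board. The front and the -y end are open
- corner (a point): inside corner of the shelf where board top, end panel and back rail meet (shelf x 70, y 250, z 60 mm; axes as the shelf's). The end panel's inner face is at shelf y = 250 mm; it is 14 mm thick and rises 50 mm above the board. Plastic grips wood: a crooked case pushed at its middle may jam before it squares up; pushed at its lagging corner it turns square
- wide_mid (a point): closed grey plastic parts case, plain lid, black latch and blank label on its front; 70 mm wide (y), 85 mm deep (x, from front to back), 45 mm high (z), plain flat sides, about 240 g. It starts on the shelf in a loose, crooked line of three, any order, 10 to 50 mm short of the back rail, turned up to 0.2 rad, gaps mostly too narrow for a finger. This point is its centre, half-way up
- medium_mid (a point): closed grey plastic parts case, plain lid, black latch and blank label on its front; 58 mm wide (y), 85 mm deep (x, from front to back), 45 mm high (z), plain flat sides, about 200 g. It starts on the shelf in a loose, crooked line of three, any order, 10 to 50 mm short of the back rail, turned up to 0.2 rad, gaps mostly too narrow for a finger. This point is its centre, half-way up
- narrow_mid (a point): closed grey plastic parts case, plain lid, black latch and blank label on its front; 50 mm wide (y), 85 mm deep (x, from front to back), 45 mm high (z), plain flat sides, about 170 g. It starts on the shelf in a loose, crooked line of three, any order, 10 to 50 mm short of the back rail, turned up to 0.2 rad, gaps mostly too narrow for a finger. This point is its centre, half-way up
- stray_mid (a point): closed grey plastic parts case, plain lid, black latch and blank label on its front; 50 mm wide (y), 85 mm deep (x, from front to back), 45 mm high (z), plain flat sides, about 170 g. It starts upright on the cutting mat, turned up to 0.45 rad, with room to grasp it across its width. This point is its centre, half-way up
- mat: green cutting mat, fixed, 300 x 450 x 3 mm (x, y, z), lying on the worktop; origin under its centre
- flux_tin: round aluminium flux tin with a dark lid, 46 mm across, 28 mm high, standing on the shelf board near its open end; leave it there; origin under its centre
- spool: reel of solder standing on one flange on the worktop in front of the shelf, 64 mm across, 48 mm high; leave alone; origin under its centre
- spudger: grey plastic spudger, 155 mm long (along its x), 10 mm wide, 7 mm thick, lying on the mat; leave alone; origin under its middle
- parts_bin: clear acrylic parts bin with three compartments, 110 x 160 x 45 mm, on the worktop to the left; leave alone; origin under its centre
- tip_cleaner: round dark steel pot of brass wool, 72 mm across, 45 mm high, on the worktop to the right; leave alone; origin under its centre
- iron_holder: steel soldering iron holder with a spring cradle and iron, base 100 x 170 mm, up to about 190 mm high, fixed, on the far right; origin under its base's centre
Not all that is in view belongs to the job. What is shaped like the part that bears narrow_mid but purple or red is not meant.

How it is judged:
By the outcome, as a careful person would: the job done as asked, in the order asked, and still so for the second after the job is handed in, with the robot touching nothing.
It also fails if it takes over 67 s, if anything falls off the work surface, if the arm or the gripper's body presses on something with over 40 N, if the wrist force passes 120 N, or if a joint passes its speed limit or range.

## Working session

There is one attempt and no reset: what is moved stays moved. The work goes in short steps, Python scripts to look and compute and a tool call to move; the robot and the scene stay as the last step left them, time stands still between calls to the robot, and variables do not carry over. Pictures are saved under pics/ and viewed, at most 10 in all, crops included, and the job is handed in when it is done.

Besides the shell and the picture viewer there is one more tool, called after ">>>" as name(argument=value, ...) on one line, values as JSON. step_arm: Moves the arm, as the interface text tells. Its arguments: {"type":"object","properties":{"plan":{"type":"array","items":{"type":"number"}},"hand":{"type":"number"},"newtons":{"type":"number"}},"required":["plan"]}

```bash
mkdir -p pics
cat > h.py <<'E'
import numpy as np,cv2
from scipy.spatial.transform import Rotation as R
from workcell import sensors,viewer,env
def rot(a):
    a=np.array(a,float)
    return a if a.shape==(3,3) else R.from_euler('xyz',a,degrees=True).as_matrix()
def ray(f,px,z):
    d=rot(f['attitude'])@np.array([(px[0]-f['cx'])/f['fx'],(px[1]-f['cy'])/f['fy'],1]);p=np.array(f['position'])
    return p+d*(z-p[2])/d[2]
def proj(f,P):
    c=(np.atleast_2d(P)-np.array(f['position']))@rot(f['attitude'])
    return np.c_[c[:,0]/c[:,2]*f['fx']+f['cx'],c[:,1]/c[:,2]*f['fy']+f['cy']]
def save(f,n,box=None,s=1):
    im=f['img'][:,:,::-1]
    if box: im=im[box[1]:box[3],box[0]:box[2]]
    cv2.imwrite('pics/'+n,cv2.resize(im,None,fx=s,fy=s,interpolation=cv2.INTER_CUBIC))
E
python3 - <<'E'
from h import *
for n in ['top','scene']:
    f=viewer.grab_frame(n); save(f,n+'0.png',s=1.4)
    print(n,f['fx'],f['cx'],f['cy'],f['position'],f['attitude'])
    for t,z in [('corner',60),('shelf',0),('wide_mid',82),('medium_mid',82),('narrow_mid',82),('stray_mid',25),('flux_tin',60),('spool',0),('mat',0),('spudger',3)]:
        for r in viewer.pinpoint(t,f)[:4]:
            print(t,round(r['score'],2),np.round(r['location']),np.round(ray(f,r['location'],z)))
s=sensors.state();print(s['time_s'],s['force'],s['gripper_width'],s['ee_rot'],env.finger_overhang)
E
```

```text
top 490.91008316351696 289.8869861782607 214.7793282824854 [ 378.83238172 -104.5375238  1399.98773527] [-176.66424229    1.3012256   -91.24799282]
corner 0.57 [174. 148.] [649. 242.  60.]
corner 0.43 [281. 239.] [393. -51.  60.]
shelf 0.87 [264. 173.] [584.  -2.   0.]
wide_mid 0.79 [190. 174.] [574. 191.  82.]
wide_mid 0.29 [431. 150.] [ 621. -459.   82.]
medium_mid 0.95 [221. 166.] [595. 108.  82.]
narrow_mid 0.84 [150. 287.] [270. 305.  82.]
narrow_mid 0.8 [127. 173.] [581. 366.  82.]
narrow_mid 0.76 [253. 167.] [588.  20.  82.]
stray_mid 0.59 [122. 230.] [428. 399.  25.]
stray_mid 0.27 [188. 176.] [577. 212.  25.]
flux_tin 0.64 [343. 155.] [ 618. -226.   60.]
spool 0.71 [214. 246.] [376. 145.   0.]
spool 0.41 [262. 168.] [597.   2.   0.]
mat 0.83 [342. 270.] [ 301. -219.    0.]
spudger 0.73 [284. 239.] [393. -56.   3.]
scene 457.91092048160107 278.66359283174296 211.63233304418858 [1136.99251168  788.2079581   797.89139038] [-122.41862708   -1.31099401  144.82329908]
corner 0.86 [314. 321.] [646. 257.  60.]
corner 0.35 [270. 272.] [634.  65.  60.]
shelf 0.81 [266. 268.] [591. -13.   0.]
wide_mid 0.75 [323. 283.] [567. 189.  82.]
medium_mid 0.86 [293. 269.] [595. 109.  82.]
medium_mid 0.69 [303. 203.] [ 386. -123.   82.]
narrow_mid 0.93 [271. 246.] [587.   4.  82.]
narrow_mid 0.73 [369. 365.] [644. 420.  82.]
stray_mid 0.77 [282. 202.] [ 379. -240.   25.]
flux_tin 0.79 [214. 220.] [ 637. -220.   60.]
spool 0.93 [363. 273.] [385. 149.   0.]
mat 0.79 [304. 202.] [ 293. -230.    0.]
spudger 0.63 [315. 234.] [381. -61.   3.]
spudger 0.47 [315. 322.] [609. 218.   3.]
1.1 [-0.19399681 -0.45417986 -0.47463198] 90.94837668871851 [1.79994685e+02 1.16904245e-03 2.51992607e+01] 14.0
```

View pics/top0.png

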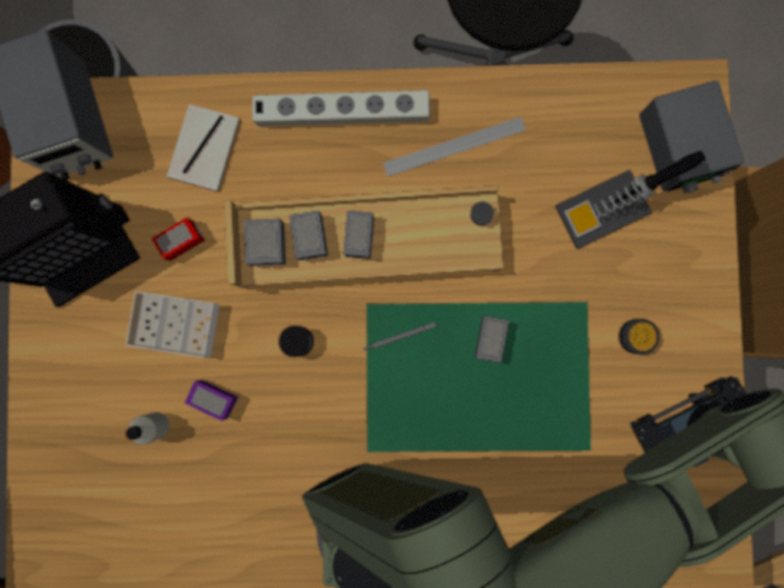

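View pics/scene0.png

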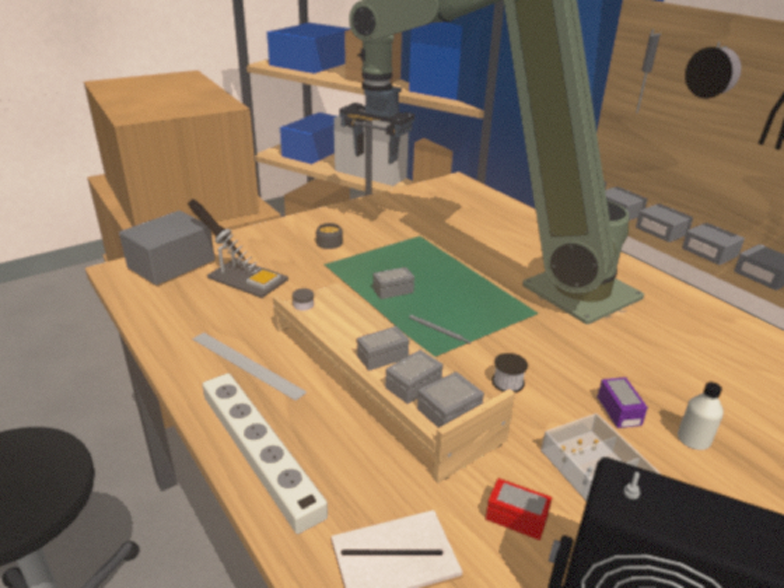

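Seen: in the top view (pixels/1.4), cases in the row are at about (189,173) wide, (220,168) medium and (256,167) narrow. The stray is on the mat at (351,242). Look-alikes are red (127,171) and purple (151,286), plus the boxes on the wall rack, and I won't use any of these. Next: fit box silhouettes and check close up.

```bash
cat >> h.py <<'E'
from scipy.optimize import minimize
def box(x,y,yaw,w,z0,d=85,h=45):
    a=np.radians(yaw);c,s=np.cos(a),np.sin(a)
    return np.array([[x+c*i*d/2-s*j*w/2,y+s*i*d/2+c*j*w/2,z0+k*h] for i in(-1,1) for j in(-1,1) for k in(0,1)])
K=4
def greymask(f):
    im=cv2.resize(f['img'],None,fx=K,fy=K,interpolation=cv2.INTER_CUBIC)
    hsv=cv2.cvtColor(im,cv2.COLOR_RGB2HSV)
    return ((hsv[...,1]<75)).astype(np.uint8)
def hullmask(f,P):
    m=np.zeros((420*K,560*K),np.uint8)
    p=(proj(f,P)+.5)*K-.5
    cv2.fillConvexPoly(m,cv2.convexHull((p*16).astype(np.int32)),1,shift=4);return m
def fitcase(fs,ms,x,y,yaw,w,z0):
    rois=[]
    for f,m in zip(fs,ms):
        q=cv2.dilate(hullmask(f,box(x,y,yaw,w+6,z0,d=91)),np.ones((15,15)));rois.append(m*q)
    def cost(v):
        c=0
        for f,r in zip(fs,rois):
            h=hullmask(f,box(*v,w,z0)); c-=(h&r).sum()/max(1,(h|r).sum())
        return c
    b=min((minimize(cost,[x,y,yaw+d],method='Nelder-Mead',options=dict(initial_simplex=[[x,y,yaw+d],[x+8,y,yaw+d],[x,y+8,yaw+d],[x,y,yaw+d+8]],xatol=.1,fatol=1e-4)) for d in(-6,6)),key=lambda r:r.fun)
    return np.round(b.x,1),round(b.fun/len(fs),3)
E
python3 - <<'E'
from h import *
t=viewer.grab_frame('top');s=viewer.grab_frame('scene')
mt,ms=greymask(t),greymask(s)
L=[('wide',574,191,0,70,60),('med',595,108,0,58,60),('nar',588,20,0,50,60),('stray',*ray(t,[351,242],48)[:2],0,50,3)]
ov=t['img'].copy();ov=cv2.resize(ov,None,fx=K,fy=K,interpolation=cv2.INTER_CUBIC)
ov2=cv2.resize(s['img'],None,fx=K,fy=K,interpolation=cv2.INTER_CUBIC)
for n,x,y,a,w,z in L:
    for fs,m in (([t],[mt]),([s],[ms]),([t,s],[mt,ms])):
        r=fitcase(fs,m,x,y,a,w,z);print(n,len(fs),*r)
    for f,o in((t,ov),(s,ov2)):
        p=(proj(f,box(*r[0],w,z))*K).astype(np.int32)
        cv2.polylines(o,[cv2.convexHull(p)],True,(255,0,0),1)
# shelf edges guess
for cx,cy,a in[(585,-5,2)]:
    c,si=np.cos(np.radians(a)),np.sin(np.radians(a))
    for X,Y,Z in[(-80,-264,60),(-80,250,60),(70,-264,82),(80,-264,82),(70,250,82),(-80,250,110),(80,250,110),(-80,264,110),(80,264,110)]:
        P=[cx+c*X-si*Y,cy+si*X+c*Y,Z]
        for f,o in((t,ov),(s,ov2)):
            cv2.drawMarker(o,tuple((proj(f,P)[0]*K).astype(int)),(0,0,255),0,10)
a=ov[125*4:205*4,155*4:370*4]; b=ov2[185*4:345*4,185*4:375*4]
cv2.imwrite('pics/ov_t.png',cv2.resize(a,(800,298))[:,:,::-1]);cv2.imwrite('pics/ov_s.png',cv2.resize(b,(712,600))[:,:,::-1])
E
```

```text
wide 1 [576.3 195.2   1.4] -0.908
wide 1 [575.8 180.   -2.3] -0.877
wide 2 [ 5.778e+02  1.939e+02 -2.000e-01] -0.825
med 1 [586.9 110.5   9.9] -0.911
med 1 [587.6 111.8 -10.8] -0.836
med 2 [586.9 111.4   6.2] -0.861
nar 1 [585.9  13.   -3.9] -0.897
nar 1 [586.2  14.9 -12.9] -0.822
nar 2 [585.4  14.5  -6.8] -0.854
stray 1 [ 379.6 -243.7  -12.1] -0.978
stray 1 [ 382.5 -242.6   -7.8] -0.877
stray 2 [ 379.4 -243.6  -12.5] -0.924
```

View pics/ov_t.png

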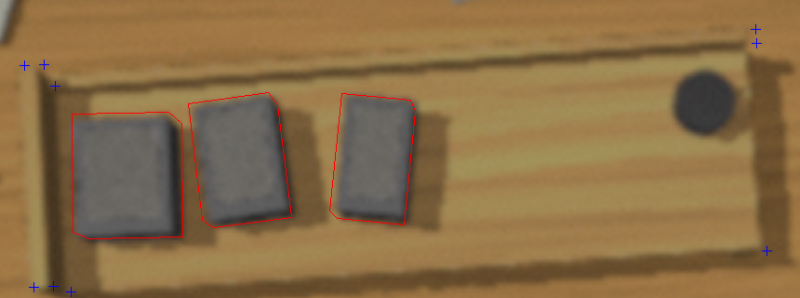

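View pics/ov_s.png

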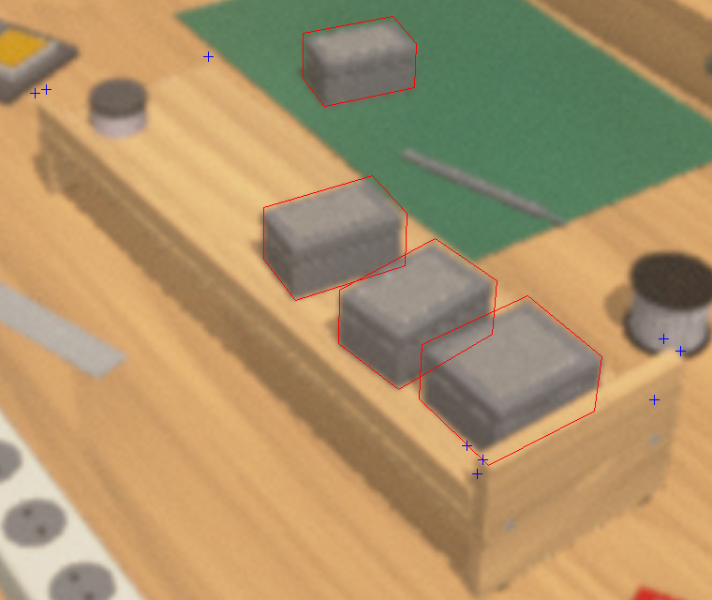

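The overlay shows that the box fits sit on the right four grey cases: crop pixels ~(125,178) wide, (240,160) medium and (372,160) narrow, with the stray at (360,60) in the scene crop. My shelf guess is about 5 mm off, so I'll refine it by edge fitting.

```bash
cat >> h.py <<'E'
def S2W(sh,P):
    P=np.atleast_2d(np.array(P,float));a=np.radians(sh[2]);c,s=np.cos(a),np.sin(a)
    return np.c_[sh[0]+c*P[:,0]-s*P[:,1],sh[1]+s*P[:,0]+c*P[:,1],P[:,2]]
def W2S(sh,x,y,yaw):
    a=np.radians(sh[2]);dx,dy=x-sh[0],y-sh[1]
    return np.round([np.cos(a)*dx+np.sin(a)*dy,-np.sin(a)*dx+np.cos(a)*dy,yaw-sh[2]],1)
E
python3 - <<'E'
from h import *
from scipy.ndimage import map_coordinates
from scipy.optimize import differential_evolution
fs=[viewer.grab_frame('top'),viewer.grab_frame('scene')]
E={'top':[((80,-264,82),(80,250,82)),((-80,250,110),(80,250,110)),((-80,264,110),(80,264,110)),((-80,-264,60),(-80,250,60)),((-80,-264,60),(70,-264,60))],
'scene':[((80,-264,82),(80,250,82)),((70,-264,82),(70,100,82)),((-80,250,110),(80,250,110)),((-80,264,110),(80,264,110)),((80,264,5),(80,264,110)),((-80,-264,60),(60,-264,60))]}
G=[]
for f in fs:
    g=cv2.GaussianBlur(f['img'].astype(np.float32),(0,0),1.0)
    gx=cv2.Sobel(g,cv2.CV_32F,1,0).mean(2);gy=cv2.Sobel(g,cv2.CV_32F,0,1).mean(2);G.append((gx,gy))
def score(v,which=(0,1),det=False):
    t=[]
    for i in which:
        f=fs[i];gx,gy=G[i]
        for a,b in E[['top','scene'][i]]:
            P=S2W(v,np.linspace(a,b,60));p=proj(f,P);d=p[-1]-p[0];n=np.array([-d[1],d[0]])/np.hypot(*d)
            q=[p[:,1],p[:,0]]
            t.append(abs((map_coordinates(gx,q,order=1)*n[0]+map_coordinates(gy,q,order=1)*n[1]).mean()))
    return np.round(t,1) if det else -sum(np.sqrt(t))
for w in((0,),(1,),(0,1)):
    r=differential_evolution(score,[(570,605),(-20,20),(-4,6)],args=(w,),seed=1,popsize=25);print(w,np.round(r.x,2),round(r.fun,1),score(r.x,w,True))
sh=r.x
print('corner',S2W(sh,[70,250,60]))
o=cv2.resize(fs[0]['img'],None,fx=4,fy=4,interpolation=cv2.INTER_CUBIC);o2=cv2.resize(fs[1]['img'],None,fx=4,fy=4,interpolation=cv2.INTER_CUBIC)
for f,im,n in((fs[0],o,'top'),(fs[1],o2,'scene')):
    for a,b in E[n]:
        p=(proj(f,S2W(sh,[a,b]))*4).astype(int);cv2.line(im,tuple(p[0]),tuple(p[1]),(255,0,0),1)
A=cv2.resize(o[120*4:215*4,155*4:370*4],(800,353));B=cv2.resize(o2[185*4:345*4,185*4:375*4],(285,240))
C=np.zeros((598,800,3),np.uint8);C[:353]=A;C[355:595,:285]=B;C[355:595,300:720]=o2[270*4:330*4,265*4:370*4]
cv2.imwrite('pics/sh.png',C[:,:,::-1])
for n,v in dict(wide=(576,193.5,1),med=(586.9,110.5,9.9),nar=(586,13.5,-4.5),stray=(379.5,-243.6,-12.3)).items(): print(n,W2S(sh,*v))
E
```

```text
(0,) [ 5.7004e+02 -2.7000e-01  2.4100e+00] -41.6 [ 82.7 141.2  21.3  60.6  67.6]
(1,) [591.55 -14.01   4.93] -42.6 [ 44.7  56.   20.7 107.2  56.1  36.2]
(0, 1) [586.15   0.97   2.08] -78.8 [  9.3 145.2  21.7  92.   73.6  99.4   5.6 123.2  59.3  56.6   5.1]
corner [[647.01752724 253.34722212  60.        ]]
wide [ -3.1 192.8  -1.1]
med [  4.7 109.4   7.8]
nar [ 0.3 12.5 -6.6]
stray [-215.4 -236.9  -14.4]
```

View pics/sh.png

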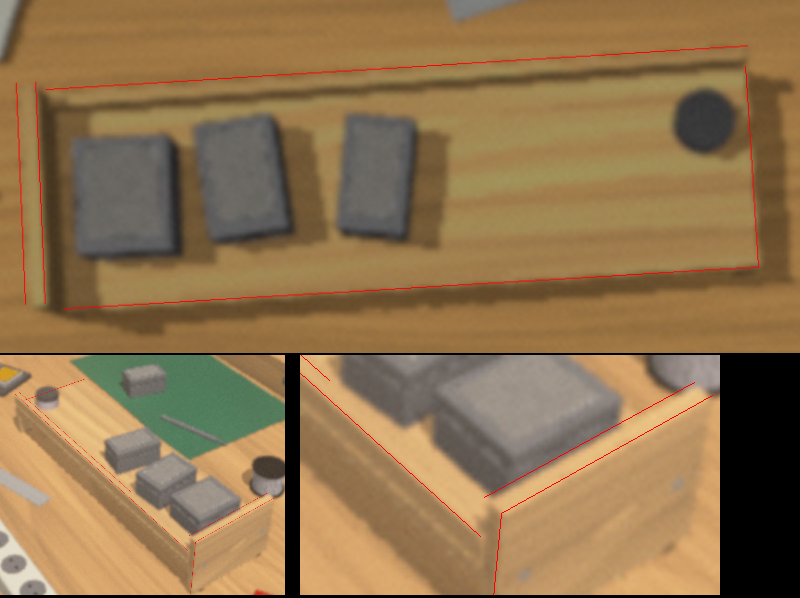

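The overlay shows the shelf lines on the board's front edge (crop y≈290) and on both ends (x≈40 and x≈750), so shelf ≈ (586,1), yaw 2.1°. Now a move planner, then the stray.

```bash
cat >> h.py <<'E'
SH=(585.5,1.0,2.1)
def rows(p,yaw,targets,maxmm=38,maxdeg=6.5):
    """targets: list of (x,y,z,yaw,n or None), tool straight down"""
    p=np.array(p,float)
    for T in targets:
        q=np.array(T[:3],float);dy=(T[3]-yaw+180)%360-180
        n=T[4] if len(T)>4 and T[4] else int(max(1,np.ceil(np.linalg.norm(q-p)/maxmm),np.ceil(abs(dy)/maxdeg)))
        out=[]
        for i in range(n):
            M=R.from_euler('xyz',[180,0,yaw],degrees=True).as_matrix()
            l=M.T@(q-p)/n/10
            out.append([round(float(v),2)+0 for v in l]+[0,0,round(float(-np.radians(dy/n)),3)]); yaw+=dy/n
        p=q
        print(T)
        for i in range(0,n,5): print('  ',str(sum(out[i:i+5],[])).replace(' ',''))
def cur():
    s=sensors.state();return s['ee_pos'],s['ee_rot'][2]
E
python3 - <<'E'
from h import *
p,y=cur();print(p,y)
rows(p,y,[(379.5,-243.6,110,-12.3),(379.5,-243.6,24,-12.3,5)])
E
```

```text
[ 244.79976423 -520.29955113  227.97835089] 25.197891747641595
(379.5, -243.6, 110, -12.3)
   [2.66,-2.14,1.31,0,0,0.073,2.5,-2.33,1.31,0,0,0.073,2.32,-2.51,1.31,0,0,0.073,2.14,-2.67,1.31,0,0,0.073,1.94,-2.82,1.31,0,0,0.073]
   [1.73,-2.95,1.31,0,0,0.073,1.51,-3.07,1.31,0,0,0.073,1.28,-3.17,1.31,0,0,0.073,1.05,-3.26,1.31,0,0,0.073]
(379.5, -243.6, 24, -12.3, 5)
   [0.0,0.0,1.72,0,0,-0.0,0.0,0.0,1.72,0,0,-0.0,0.0,0.0,1.72,0,0,-0.0,0.0,0.0,1.72,0,0,-0.0,0.0,0.0,1.72,0,0,-0.0]
```

>>> step_arm(plan=[2.66,-2.14,1.31,0,0,0.073,2.5,-2.33,1.31,0,0,0.073,2.32,-2.51,1.31,0,0,0.073,2.14,-2.67,1.31,0,0,0.073,1.94,-2.82,1.31,0,0,0.073], hand=9)

```text
time_s: 1.72
ee_pos: [320.1, -365.3, 162.1]
ee_rot: [180.0, -0.0, 4.0]
force: [0.9, 0.3, -1.1]
gripper_width: 90.0
gripper_force: 0.0
```

>>> step_arm(plan=[1.73,-2.95,1.31,0,0,0.073,1.51,-3.07,1.31,0,0,0.073,1.28,-3.17,1.31,0,0,0.073,1.05,-3.26,1.31,0,0,0.073,0,0,0,0,0,0])

```text
time_s: 2.13
ee_pos: [379.9, -238.5, 108.0]
ee_rot: [-179.8, 0.3, -12.3]
force: [-0.8, 0.0, -0.3]
gripper_width: 90.5
gripper_force: 0.0
```

>>> step_arm(plan=[0,0,1.4,0,0,0,0,0,1.4,0,0,0,0,0,0,0,0,0])

```text
time_s: 2.38
ee_pos: [378.8, -243.1, 80.5]
ee_rot: [-179.9, 0.2, -12.4]
force: [-0.4, 0.2, 0.0]
gripper_width: 90.3
gripper_force: 0.0
```

Run:
```python
from h import *
t=viewer.grab_frame('top');s=viewer.grab_frame('scene');print(cur())
o=[cv2.resize(f['img'][b[1]:b[3],b[0]:b[2]],(400,400),interpolation=cv2.INTER_CUBIC) for f,b in((t,(305,200,395,290)),(s,(235,150,325,240)))]
cv2.imwrite('pics/near.png',np.hstack(o)[:,:,::-1])
```

```text
(array([ 379.8607552 , -244.1154763 ,   82.19099733]), np.float64(-12.442469626498964))
```

View pics/near.png

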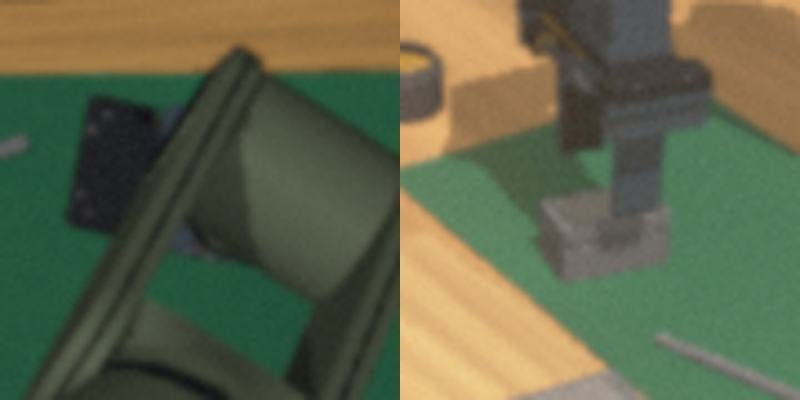

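The scene crop shows the open jaw astride the stray case, with the near finger at crop (640,215). Descending and gripping.

>>> step_arm(plan=[0,0,1.5,0,0,0,0,0,1.5,0,0,0,0,0,1.4,0,0,0,0,0,1.4,0,0,0,0,0,0,0,0,0])

```text
time_s: 2.9
ee_pos: [379.1, -243.8, 23.1]
ee_rot: [-180.0, 0.1, -12.5]
force: [-0.9, -0.0, -0.2]
gripper_width: 89.9
gripper_force: 0.0
```

>>> step_arm(plan=[0,0,0,0,0,0,0,0,0,0,0,0,0,0,0,0,0,0,0,0,0,0,0,0,0,0,0,0,0,0], hand=4.2, newtons=20)

```text
time_s: 3.32
ee_pos: [380.3, -244.0, 24.7]
ee_rot: [180.0, -0.1, -12.4]
force: [-0.3, -0.8, 0.6]
gripper_width: 59.6
gripper_force: 0.0
```

>>> step_arm(plan=[0,0,0,0,0,0,0,0,0,0,0,0])

```text
time_s: 3.48
ee_pos: [380.1, -243.8, 24.4]
ee_rot: [180.0, -0.0, -12.5]
force: [-0.1, 0.1, 2.0]
gripper_width: 49.6
gripper_force: 20.0
```

Run:
```python
from h import *
p,y=cur();print(p,y)
w=S2W(SH,[20,-82,0])[0];print(w)
rows(p,y,[(p[0],p[1],140,y),(w[0],w[1],130,2.1),(w[0],w[1],84,2.1,4)])
```

```text
[ 380.11528654 -243.77598647   24.40569321] -12.451768112014932
[608.49135199 -80.21205412   0.        ]
(np.float64(380.1152865394566), np.float64(-243.77598647327144), 140, np.float64(-12.451768112014932))
   [0.0,0.0,-2.89,0,0,-0.0,0.0,0.0,-2.89,0,0,-0.0,0.0,0.0,-2.89,0,0,-0.0,0.0,0.0,-2.89,0,0,-0.0]
(np.float64(608.4913519895107), np.float64(-80.21205411571869), 130, 2.1)
   [2.35,-2.61,0.12,0,0,-0.032,2.43,-2.54,0.12,0,0,-0.032,2.51,-2.46,0.12,0,0,-0.032,2.58,-2.38,0.12,0,0,-0.032,2.66,-2.29,0.12,0,0,-0.032]
   [2.73,-2.21,0.12,0,0,-0.032,2.8,-2.12,0.12,0,0,-0.032,2.86,-2.03,0.12,0,0,-0.032]
(np.float64(608.4913519895107), np.float64(-80.21205411571869), 84, 2.1, 4)
   [0.0,0.0,1.15,0,0,-0.0,0.0,0.0,1.15,0,0,-0.0,0.0,0.0,1.15,0,0,-0.0,0.0,0.0,1.15,0,0,-0.0]
```

>>> step_arm(plan=[0,0,-2.0,0,0,0,0,0,-2.9,0,0,0,0,0,-2.9,0,0,0,0,0,-2.9,0,0,0,0,0,-0.9,0,0,0])

```text
time_s: 3.9
ee_pos: [381.7, -245.0, 143.7]
ee_rot: [179.8, -0.4, -12.4]
force: [0.2, -0.4, -0.7]
gripper_width: 49.7
gripper_force: 20.0
```

>>> step_arm(plan=[2.35,-2.61,0.12,0,0,-0.032,2.43,-2.54,0.12,0,0,-0.032,2.51,-2.46,0.12,0,0,-0.032,2.58,-2.38,0.12,0,0,-0.032,2.66,-2.29,0.12,0,0,-0.032])

```text
time_s: 4.32
ee_pos: [523.1, -140.1, 132.8]
ee_rot: [-180.0, 0.1, -3.2]
force: [-0.4, -0.9, -1.5]
gripper_width: 49.9
gripper_force: 20.0
```

>>> step_arm(plan=[2.73,-2.21,0.12,0,0,-0.032,2.8,-2.12,0.12,0,0,-0.032,2.86,-2.03,0.12,0,0,-0.032,0,0,0,0,0,0,0,0,0,0,0,0])

```text
time_s: 4.73
ee_pos: [608.4, -78.7, 128.5]
ee_rot: [-180.0, 0.2, 2.4]
force: [-0.7, 0.0, -1.0]
gripper_width: 49.8
gripper_force: 20.0
```

>>> step_arm(plan=[0,0,1.2,0,0,0,0,0,1.2,0,0,0,0,0,1.2,0,0,0,0,0,0.6,0,0,0,0,0,0,0,0,0])

```text
time_s: 5.15
ee_pos: [605.9, -80.5, 86.5]
ee_rot: [-180.0, 0.3, 2.2]
force: [-0.8, 0.2, -0.6]
gripper_width: 49.9
gripper_force: 20.0
```

>>> step_arm(plan=[0,0,0.25,0,0,0,0,0,0.2,0,0,0,0,0,0,0,0,0,0,0,0,0,0,0])

```text
time_s: 5.48
ee_pos: [608.4, -80.1, 84.4]
ee_rot: [180.0, -0.0, 2.2]
force: [0.5, -0.4, -1.7]
gripper_width: 49.6
gripper_force: 20.0
```

>>> step_arm(plan=[0,0,0.1,0,0,0,0,0,0.1,0,0,0,0,0,0,0,0,0,0,0,0,0,0,0])

```text
time_s: 5.82
ee_pos: [608.2, -79.9, 82.0]
ee_rot: [180.0, -0.0, 2.2]
force: [-0.9, 0.5, -0.9]
gripper_width: 49.9
gripper_force: 20.0
```

>>> step_arm(plan=[0,0,0.1,0,0,0,0,0,0,0,0,0,0,0,0,0,0,0])

```text
time_s: 6.07
ee_pos: [608.5, -80.0, 81.5]
ee_rot: [180.0, -0.1, 2.2]
force: [-1.1, -0.3, 2.9]
gripper_width: 50.2
gripper_force: 20.0
```

>>> step_arm(plan=[0,0,0,0,0,0,0,0,0,0,0,0,0,0,0,0,0,0,0,0,0,0,0,0], hand=6.2)

```text
time_s: 6.4
ee_pos: [608.1, -80.0, 80.8]
ee_rot: [180.0, 0.0, 2.2]
force: [-0.4, -0.3, 0.3]
gripper_width: 61.6
gripper_force: 0.0
```

>>> step_arm(plan=[0,0,-1.5,0,0,0,0,0,-2.5,0,0,0,0,0,-2.5,0,0,0,0,0,-0.5,0,0,0,0,0,0,0,0,0])

```text
time_s: 6.82
ee_pos: [609.4, -80.1, 152.9]
ee_rot: [179.9, -0.3, 2.2]
force: [1.1, -0.2, -0.2]
gripper_width: 61.9
gripper_force: 0.0
```

Run:
```python
from h import *
p,y=cur();print(p,y)
T=[]
for P in [(-82,193,150),(-82,193,80)]:
    w=S2W(SH,P)[0];T.append((*np.round(w,1),2.1))
rows(p,y,T)
```

```text
[609.39686439 -80.11608896 152.90328084] 2.225916138830777
(np.float64(496.5), np.float64(190.9), np.float64(150.0), 2.1)
   [-1.28,-3.44,0.04,0,0,0.0,-1.28,-3.44,0.04,0,0,0.0,-1.28,-3.44,0.04,0,0,0.0,-1.28,-3.44,0.04,0,0,0.0,-1.28,-3.44,0.04,0,0,0.0]
   [-1.28,-3.44,0.04,0,0,0.0,-1.28,-3.44,0.04,0,0,0.0,-1.29,-3.44,0.04,0,0,0.0]
(np.float64(496.5), np.float64(190.9), np.float64(80.0), 2.1)
   [0.0,0.0,3.5,0,0,-0.0,0.0,0.0,3.5,0,0,-0.0]
```

>>> step_arm(plan=[-1.28,-3.44,0.04,0,0,0,-1.28,-3.44,0.04,0,0,0,-1.28,-3.44,0.04,0,0,0,-1.28,-3.44,0.04,0,0,0,-1.28,-3.44,0.04,0,0,0], hand=4.0)

```text
time_s: 7.23
ee_pos: [535.6, 90.5, 147.1]
ee_rot: [180.0, 0.2, 2.2]
force: [-0.1, 0.7, -0.5]
gripper_width: 40.4
gripper_force: 0.0
```

>>> step_arm(plan=[-1.28,-3.44,0.04,0,0,0,-1.28,-3.44,0.04,0,0,0,-1.28,-3.44,0.04,0,0,0,0,0,0,0,0,0,0,0,0,0,0,0])

```text
time_s: 7.65
ee_pos: [493.6, 192.1, 146.2]
ee_rot: [179.9, 0.2, 2.4]
force: [0.1, 0.2, 0.3]
gripper_width: 40.0
gripper_force: 0.0
```

>>> step_arm(plan=[0,0,2.0,0,0,0,0,0,2.0,0,0,0,0,0,2.0,0,0,0,0,0,1.0,0,0,0,0,0,0,0,0,0])

```text
time_s: 8.07
ee_pos: [494.4, 189.3, 75.6]
ee_rot: [179.9, 0.2, 2.1]
force: [-0.2, 0.4, 0.5]
gripper_width: 40.2
gripper_force: 0.0
```

>>> step_arm(plan=[0.7,0,0,0,0,0,0.7,0,0,0,0,0,0.7,0,0,0,0,0,0,0,0,0,0,0,0,0,0,0,0,0])

```text
time_s: 8.48
ee_pos: [517.1, 191.8, 78.0]
ee_rot: [-180.0, -0.1, 2.2]
force: [-0.1, 0.2, -0.0]
gripper_width: 40.1
gripper_force: 0.0
```

>>> step_arm(plan=[0.5,0,0,0,0,0,0.5,0,0,0,0,0,0.5,0,0,0,0,0,0.5,0,0,0,0,0,0,0,0,0,0,0])

```text
time_s: 8.9
ee_pos: [537.6, 192.9, 77.8]
ee_rot: [-180.0, -0.1, 2.2]
force: [-0.1, 0.2, -0.2]
gripper_width: 39.9
gripper_force: 0.0
```

>>> step_arm(plan=[0.3,0,0,0,0,0,0.2,0,0,0,0,0,0,0,0,0,0,0])

```text
time_s: 9.15
ee_pos: [541.6, 192.9, 77.7]
ee_rot: [180.0, -0.0, 2.2]
force: [-0.6, -0.0, 0.4]
gripper_width: 39.8
gripper_force: 0.5
```

>>> step_arm(plan=[0.2,0,0,0,0,0,0.1,0,0,0,0,0,0,0,0,0,0,0])

```text
time_s: 9.4
ee_pos: [544.4, 193.0, 77.7]
ee_rot: [180.0, -0.0, 2.2]
force: [-1.5, -0.2, 0.8]
gripper_width: 39.8
gripper_force: 0.6
```

>>> step_arm(plan=[0.2,0,0,0,0,0,0.1,0,0,0,0,0])

```text
time_s: 9.57
ee_pos: [546.2, 193.0, 77.7]
ee_rot: [180.0, 0.1, 2.2]
force: [-6.9, -0.0, 3.5]
gripper_width: 40.0
gripper_force: 3.5
```

>>> step_arm(plan=[0.1,0,0,0,0,0,0.1,0,0,0,0,0])

```text
time_s: 9.73
ee_pos: [546.1, 193.0, 77.7]
ee_rot: [180.0, 0.4, 2.2]
force: [-11.3, 0.2, 9.3]
gripper_width: 40.0
gripper_force: 6.1
```

>>> step_arm(plan=[0.1,0,0,0,0,0,0.1,0,0,0,0,0])

```text
time_s: 9.9
ee_pos: [546.1, 192.9, 77.8]
ee_rot: [179.9, 0.6, 2.2]
force: [-17.0, -0.1, 12.4]
gripper_width: 39.9
gripper_force: 8.6
```

Rail contact at TCP x≈546. Next, the medium case.

>>> step_arm(plan=[-1.5,0,0,0,0,0,-2.0,0,0,0,0,0,-1.0,1.4,0,0,0,0,0,3.5,0,0,0,0,0,3.5,0,0,0,0], hand=3.0)

```text
time_s: 10.32
ee_pos: [510.1, 107.6, 78.1]
ee_rot: [-180.0, -0.2, 2.4]
force: [1.3, -0.6, 0.3]
gripper_width: 29.7
gripper_force: 0.0
```

>>> step_arm(plan=[0,0,0,0,0,0,0.7,0,0,0,0,0,0.7,0,0,0,0,0,0.5,0,0,0,0,0,0,0,0,0,0,0])

```text
time_s: 10.73
ee_pos: [530.4, 109.5, 77.8]
ee_rot: [-180.0, -0.1, 2.3]
force: [0.1, -0.7, -0.1]
gripper_width: 30.0
gripper_force: 0.0
```

>>> step_arm(plan=[0.5,0,0,0,0,0,0.4,0,0,0,0,0,0.2,0,0,0,0,0,0.2,0,0,0,0,0])

```text
time_s: 11.07
ee_pos: [541.4, 109.1, 77.6]
ee_rot: [180.0, 0.0, 2.2]
force: [-1.5, 0.2, -0.3]
gripper_width: 30.1
gripper_force: 0.5
```

>>> step_arm(plan=[0.2,0,0,0,0,0,0.1,0,0,0,0,0])

```text
time_s: 11.23
ee_pos: [544.6, 108.9, 77.6]
ee_rot: [180.0, -0.0, 2.2]
force: [-0.7, -0.2, 0.5]
gripper_width: 29.9
gripper_force: 0.3
```

Expected contact at about 546.1+3.1≈549.

>>> step_arm(plan=[0.2,0,0,0,0,0,0.1,0,0,0,0,0])

```text
time_s: 11.4
ee_pos: [547.6, 108.9, 77.7]
ee_rot: [180.0, -0.0, 2.2]
force: [-0.1, 0.4, -1.0]
gripper_width: 29.7
gripper_force: 0.4
```

>>> step_arm(plan=[0.1,0,0,0,0,0,0.1,0,0,0,0,0])

```text
time_s: 11.57
ee_pos: [549.4, 109.1, 77.7]
ee_rot: [180.0, -0.0, 2.2]
force: [-0.8, -0.6, -0.1]
gripper_width: 29.7
gripper_force: 0.4
```

>>> step_arm(plan=[0.1,0,0,0,0,0,0.1,0,0,0,0,0])

```text
time_s: 11.73
ee_pos: [549.9, 109.1, 77.8]
ee_rot: [180.0, 0.2, 2.2]
force: [-6.7, -1.1, 5.7]
gripper_width: 29.7
gripper_force: 3.6
```

>>> step_arm(plan=[0.1,0,0,0,0,0,0.1,0,0,0,0,0])

```text
time_s: 11.9
ee_pos: [549.8, 109.0, 77.8]
ee_rot: [180.0, 0.5, 2.2]
force: [-12.5, -0.3, 10.5]
gripper_width: 30.2
gripper_force: 6.1
```

>>> step_arm(plan=[-1.5,0,0,0,0,0,-2.0,0,0,0,0,0,-1.0,2.0,0,0,0,0,0,3.8,0,0,0,0,0,3.8,0,0,0,0], hand=2.0)

```text
time_s: 12.32
ee_pos: [512.4, 11.4, 78.2]
ee_rot: [180.0, -0.1, 2.4]
force: [1.2, -0.1, -0.1]
gripper_width: 20.2
gripper_force: 0.0
```

>>> step_arm(plan=[0,0,0,0,0,0,0.7,0,0,0,0,0,0.7,0,0,0,0,0,0.5,0,0,0,0,0,0,0,0,0,0,0])

```text
time_s: 12.73
ee_pos: [533.0, 13.4, 77.8]
ee_rot: [180.0, -0.1, 2.3]
force: [-1.0, -0.3, -0.4]
gripper_width: 20.3
gripper_force: 0.0
```

>>> step_arm(plan=[0.5,0,0,0,0,0,0.4,0,0,0,0,0,0.3,0,0,0,0,0,0.3,0,0,0,0,0])

```text
time_s: 13.07
ee_pos: [546.4, 13.3, 77.6]
ee_rot: [180.0, 0.0, 2.3]
force: [0.4, 0.6, -0.7]
gripper_width: 19.9
gripper_force: 0.4
```

>>> step_arm(plan=[0.2,0,0,0,0,0,0.2,0,0,0,0,0])

```text
time_s: 13.23
ee_pos: [550.2, 13.2, 77.6]
ee_rot: [180.0, 0.0, 2.2]
force: [-0.4, -0.2, -0.3]
gripper_width: 20.1
gripper_force: 0.4
```

>>> step_arm(plan=[0.1,0,0,0,0,0,0.1,0,0,0,0,0])

```text
time_s: 13.4
ee_pos: [552.1, 13.2, 77.7]
ee_rot: [180.0, 0.0, 2.2]
force: [-1.4, -0.3, -1.3]
gripper_width: 20.4
gripper_force: 0.4
```

>>> step_arm(plan=[0.1,0,0,0,0,0,0.1,0,0,0,0,0])

```text
time_s: 13.57
ee_pos: [554.1, 13.2, 77.7]
ee_rot: [180.0, 0.0, 2.2]
force: [-1.7, 0.0, 0.3]
gripper_width: 20.0
gripper_force: 1.1
```

>>> step_arm(plan=[0.1,0,0,0,0,0,0.1,0,0,0,0,0])

```text
time_s: 13.73
ee_pos: [554.0, 13.1, 77.8]
ee_rot: [180.0, 0.3, 2.2]
force: [-8.7, -1.0, 6.2]
gripper_width: 19.5
gripper_force: 4.3
```

>>> step_arm(plan=[0.1,0,0,0,0,0,0.05,0,0,0,0,0])

```text
time_s: 13.9
ee_pos: [554.0, 13.2, 77.8]
ee_rot: [180.0, 0.5, 2.2]
force: [-11.1, -0.9, 7.6]
gripper_width: 19.9
gripper_force: 5.6
```

>>> step_arm(plan=[-1.5,0,0,0,0,-0.005,-2.0,0,0,0,0,0,0,2.0,0,0,0,0,0,3.7,0,0,0,0,0,3.7,0,0,0,0])

```text
time_s: 14.32
ee_pos: [527.5, -82.4, 78.3]
ee_rot: [180.0, -0.1, 2.7]
force: [0.6, 1.3, 0.2]
gripper_width: 19.9
gripper_force: 0.0
```

>>> step_arm(plan=[0,0,0,0,0,0,0.7,0,0,0,0,0,0.7,0,0,0,0,0,0.7,0,0,0,0,0,0.5,0,0,0,0,0])

```text
time_s: 14.73
ee_pos: [553.9, -79.8, 77.8]
ee_rot: [180.0, -0.0, 2.6]
force: [-2.0, -0.1, -0.1]
gripper_width: 19.5
gripper_force: 0.7
```

>>> step_arm(plan=[0.3,0,0,0,0,0,0.2,0,0,0,0,0,0.2,0,0,0,0,0])

```text
time_s: 14.98
ee_pos: [558.2, -79.7, 77.5]
ee_rot: [-180.0, 0.3, 2.6]
force: [-8.0, 0.2, 5.9]
gripper_width: 20.5
gripper_force: 4.3
```

>>> step_arm(plan=[0.1,0,0,0,0,0,0.1,0,0,0,0,0])

```text
time_s: 15.15
ee_pos: [558.1, -79.7, 77.5]
ee_rot: [-179.9, 0.5, 2.6]
force: [-11.2, 0.3, 7.9]
gripper_width: 19.9
gripper_force: 5.7
```

>>> step_arm(plan=[0.1,0,0,0,0,0,0.1,0,0,0,0,0])

```text
time_s: 15.32
ee_pos: [558.1, -79.7, 77.6]
ee_rot: [-179.9, 0.7, 2.6]
force: [-16.0, -0.2, 13.5]
gripper_width: 19.8
gripper_force: 8.2
```

Run:
```python
from h import *
p,y=cur();print(p,y,sensors.state()['qpos'])
rows([p[0]-34,p[1],150],y,[(615,-140,150,92.5),(615,-140,80,92.5)])
```

```text
[558.06572098 -79.69225925  77.59862197] 2.5698913606658498 [-9.25760436e+00  2.53921232e+01  1.02444263e+02 -8.40489892e-02
  5.28810359e+01  7.82241539e+01]
(615, -140, 150, 92.5)
   [0.63,0.46,0.0,0,0,-0.112,0.57,0.53,0.0,0,0,-0.112,0.51,0.59,0.0,0,0,-0.112,0.44,0.64,0.0,0,0,-0.112,0.37,0.69,0.0,0,0,-0.112]
   [0.29,0.72,0.0,0,0,-0.112,0.21,0.75,0.0,0,0,-0.112,0.12,0.77,0.0,0,0,-0.112,0.03,0.78,0.0,0,0,-0.112,-0.05,0.78,0.0,0,0,-0.112]
   [-0.14,0.77,0.0,0,0,-0.112,-0.23,0.75,0.0,0,0,-0.112,-0.31,0.72,0.0,0,0,-0.112,-0.39,0.68,0.0,0,0,-0.112]
(615, -140, 80, 92.5)
   [0.0,0.0,3.5,0,0,0.0,0.0,0.0,3.5,0,0,0.0]
```

>>> step_arm(plan=[-1.5,0,0,0,0,0,-2.4,0,0,0,0,0,0,0,-2.5,0,0,0,0,0,-3.0,0,0,0,0,0,-1.7,0,0,0], hand=4.5)

```text
time_s: 15.73
ee_pos: [525.7, -82.0, 152.2]
ee_rot: [180.0, -0.2, 2.5]
force: [0.6, -0.6, 0.3]
gripper_width: 44.6
gripper_force: 0.0
```

>>> step_arm(plan=[0.63,0.46,0,0,0,-0.112,0.57,0.53,0,0,0,-0.112,0.51,0.59,0,0,0,-0.112,0.44,0.64,0,0,0,-0.112,0.37,0.69,0,0,0,-0.112])

```text
time_s: 16.15
ee_pos: [557.8, -103.7, 149.9]
ee_rot: [180.0, -0.0, 34.9]
force: [-0.4, 0.4, -0.1]
gripper_width: 45.1
gripper_force: 0.0
```

>>> step_arm(plan=[0.29,0.72,0,0,0,-0.112,0.21,0.75,0,0,0,-0.112,0.12,0.77,0,0,0,-0.112,0.03,0.78,0,0,0,-0.112,-0.05,0.78,0,0,0,-0.112])

```text
time_s: 16.57
ee_pos: [590.3, -125.2, 149.7]
ee_rot: [180.0, -0.0, 67.0]
force: [-0.0, 0.4, 0.4]
gripper_width: 45.0
gripper_force: 0.0
```

>>> step_arm(plan=[-0.14,0.77,0,0,0,-0.112,-0.23,0.75,0,0,0,-0.112,-0.31,0.72,0,0,0,-0.112,-0.39,0.68,0,0,0,-0.112,0,0,0,0,0,0])

```text
time_s: 16.98
ee_pos: [617.0, -143.2, 149.6]
ee_rot: [179.9, 0.0, 92.4]
force: [0.9, -0.1, -0.1]
gripper_width: 44.8
gripper_force: 0.0
```

Run:
```python
from h import *
p,y=cur();print(p,y)
t=viewer.grab_frame('top');s=viewer.grab_frame('scene')
A=cv2.resize(t['img'][120:215,155:370],(800,353),interpolation=cv2.INTER_CUBIC);B=cv2.resize(s['img'][185:345,185:375],(285,240))
cv2.imwrite('pics/pre.png',np.vstack([A,np.hstack([B,np.zeros((240,515,3),np.uint8)])])[:,:,::-1])
```

```text
[ 617.04652885 -143.24105238  149.57971733] 92.44484559310823
```

View pics/pre.png

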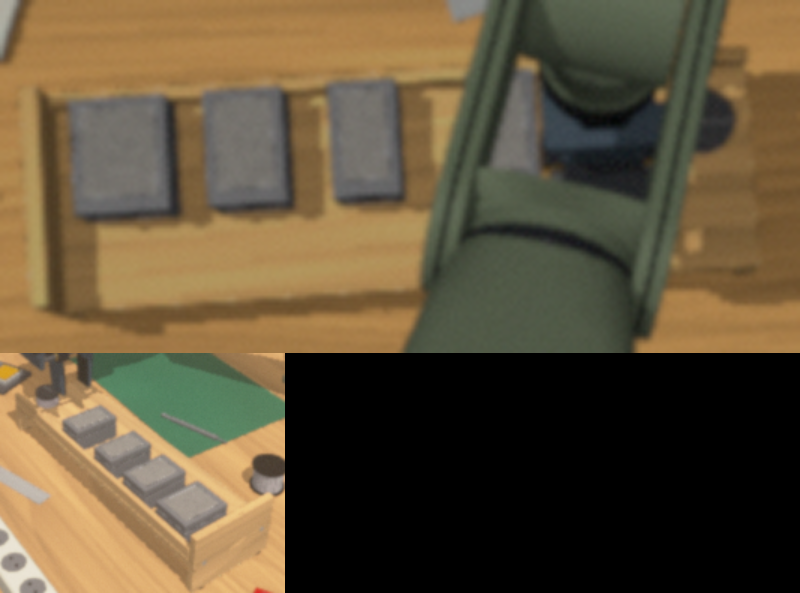

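The crop shows the three cases on the rail and square (lids at about (120,155), (247,148) and (367,140)). The stray is beside them at (515,125), with the fingers clear on its open side. Pushing along the row.

>>> step_arm(plan=[0,0,2.2,0,0,0,0,0,2.2,0,0,0,0,0,2.0,0,0,0,0,0,0.75,0,0,0,0,0,0,0,0,0])

```text
time_s: 17.5
ee_pos: [614.0, -142.0, 76.3]
ee_rot: [-179.7, -0.1, 92.3]
force: [0.1, 0.1, 0.6]
gripper_width: 45.2
gripper_force: 0.0
```

>>> step_arm(plan=[0.9,0,0,0,0,0,0.8,0,0,0,0,0,0.7,0,0,0,0,0,0.7,0,0,0,0,0,0.7,0,0,0,0,0])

```text
time_s: 17.92
ee_pos: [614.8, -104.1, 79.4]
ee_rot: [179.9, 0.1, 92.4]
force: [0.2, -1.8, 1.5]
gripper_width: 45.1
gripper_force: 0.7
```

>>> step_arm(plan=[0.7,0,0,0,0,0,0.7,0,0,0,0,0,0.7,0,0,0,0,0,0.7,0,0,0,0,0,0.7,0,0,0,0,0])

```text
time_s: 18.33
ee_pos: [612.7, -69.3, 78.2]
ee_rot: [180.0, 0.0, 92.4]
force: [-0.5, -2.1, 1.0]
gripper_width: 45.2
gripper_force: 0.9
```

>>> step_arm(plan=[0.7,0,0,0,0,0,0.7,0,0,0,0,0,0.7,0,0,0,0,0,0.7,0,0,0,0,0,0.7,0,0,0,0,0])

```text
time_s: 18.75
ee_pos: [611.2, -34.5, 78.3]
ee_rot: [-180.0, 0.0, 92.4]
force: [0.1, -3.9, 1.6]
gripper_width: 45.0
gripper_force: 1.8
```

>>> step_arm(plan=[0.7,0,0,0,0,0,0.7,0,0,0,0,0,0.6,0,0,0,0,0,0.5,0,0,0,0,0,0.4,0,0,0,0,0])

```text
time_s: 19.17
ee_pos: [610.0, -5.8, 78.3]
ee_rot: [-180.0, 0.1, 92.4]
force: [-0.1, -6.3, 1.4]
gripper_width: 44.8
gripper_force: 3.0
```

>>> step_arm(plan=[0.3,0,0,0,0,0,0.2,0,0,0,0,0])

```text
time_s: 19.33
ee_pos: [609.8, -1.0, 78.3]
ee_rot: [-180.0, 0.1, 92.4]
force: [0.9, -5.7, 1.7]
gripper_width: 45.1
gripper_force: 3.1
```

>>> step_arm(plan=[0.2,0,0,0,0,0,0.1,0,0,0,0,0])

```text
time_s: 19.5
ee_pos: [609.7, 1.9, 78.3]
ee_rot: [-180.0, 0.1, 92.4]
force: [-0.4, -5.9, 1.9]
gripper_width: 44.6
gripper_force: 3.1
```

>>> step_arm(plan=[0.1,0,0,0,0,0,0.1,0,0,0,0,0])

```text
time_s: 19.67
ee_pos: [609.6, 3.7, 78.3]
ee_rot: [-180.0, 0.1, 92.4]
force: [0.2, -6.2, 1.3]
gripper_width: 44.9
gripper_force: 3.1
```

>>> step_arm(plan=[0.1,0,0,0,0,0,0.1,0,0,0,0,0,0.1,0,0,0,0,0])

```text
time_s: 19.92
ee_pos: [609.4, 6.6, 78.3]
ee_rot: [-180.0, 0.1, 92.4]
force: [0.0, -5.4, 1.6]
gripper_width: 44.8
gripper_force: 3.1
```

>>> step_arm(plan=[0.1,0,0,0,0,0,0.1,0,0,0,0,0])

```text
time_s: 20.08
ee_pos: [609.5, 6.8, 78.3]
ee_rot: [-180.0, 0.3, 92.4]
force: [0.4, -14.6, 1.6]
gripper_width: 45.0
gripper_force: 7.3
```

>>> step_arm(plan=[0.1,0,0,0,0,0,0.1,0,0,0,0,0])

```text
time_s: 20.25
ee_pos: [609.5, 6.8, 78.4]
ee_rot: [-180.0, 0.5, 92.5]
force: [-0.1, -20.2, 2.5]
gripper_width: 45.0
gripper_force: 10.5
```

>>> step_arm(plan=[0.1,0,0,0,0,0,0,0,0,0,0,0])

```text
time_s: 20.42
ee_pos: [609.5, 6.8, 78.4]
ee_rot: [-180.0, 0.5, 92.5]
force: [-0.5, -20.8, 2.1]
gripper_width: 44.9
gripper_force: 10.6
```

>>> step_arm(plan=[-0.8,0,0,0,0,0,-2.0,0,0,0,0,0,0,0,-3.0,0,0,0,0,0,-3.5,0,0,0,-2,0,-1,0,0,0])

```text
time_s: 20.83
ee_pos: [613.4, -32.6, 157.6]
ee_rot: [179.6, -0.2, 92.4]
force: [1.3, -0.2, 1.5]
gripper_width: 45.1
gripper_force: 0.0
```

>>> step_arm(plan=[-4,-0.5,0,0,0,0.12,-4,-1,0,0,0,0.12,-4,-1,0,0,0,0.12,-4,-1.5,0,0,0,0.12,0,0,0,0,0,0.12])

```text
time_s: 21.25
ee_pos: [546.8, -188.5, 152.7]
ee_rot: [-179.8, 0.1, 57.3]
force: [0.0, 0.8, -0.1]
gripper_width: 44.7
gripper_force: 0.0
```

Run:
```python
from h import *
p,y=cur();print(p,y)
t=viewer.grab_frame('top');s=viewer.grab_frame('scene')
A=cv2.resize(t['img'][125:205,155:280],(469,300),interpolation=cv2.INTER_CUBIC);B=cv2.resize(s['img'][210:345,220:375],(689,600),interpolation=cv2.INTER_CUBIC)
C=np.zeros((600,800,3),np.uint8);C[:300,:469]=A;C[300:,450:]=cv2.resize(B,(345,300))[:,:350] if 0 else 0
cv2.imwrite('pics/post.png',np.hstack([cv2.resize(A,(420,269)),cv2.resize(B,(309,269))])[:,:,::-1])
```

```text
[ 546.82319485 -188.4542096   152.70689225] 57.324578496539225
```

View pics/post.png

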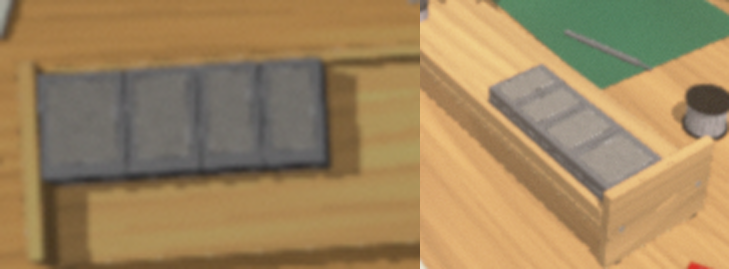

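The picture shows all four in a tight row against the panel and along the rail (lids at crop (80,120), (160,115), (230,110) and (292,108)). Next, a light final press on each front to make sure the backs are on the rail.

Run:
```python
from h import *
p,y=cur();print(p,y)
rows(p,y,[(528,45,150,2.5),(528,45,80,2.5)])
```

```text
[ 550.24302285 -184.96196237  153.03679312] 57.79918078345326
(528, 45, 150, 2.5)
   [2.03,-1.57,0.03,0,0,0.107,1.85,-1.78,0.03,0,0,0.107,1.65,-1.97,0.03,0,0,0.107,1.43,-2.13,0.03,0,0,0.107,1.19,-2.27,0.03,0,0,0.107]
   [0.94,-2.39,0.03,0,0,0.107,0.68,-2.47,0.03,0,0,0.107,0.41,-2.53,0.03,0,0,0.107,0.14,-2.56,0.03,0,0,0.107]
(528, 45, 80, 2.5)
   [0.0,0.0,3.5,0,0,-0.0,0.0,0.0,3.5,0,0,-0.0]
```

>>> step_arm(plan=[2.03,-1.57,0.03,0,0,0.107,1.85,-1.78,0.03,0,0,0.107,1.65,-1.97,0.03,0,0,0.107,1.43,-2.13,0.03,0,0,0.107,1.19,-2.27,0.03,0,0,0.107], hand=2.0)

```text
time_s: 21.77
ee_pos: [538.4, -53.9, 151.5]
ee_rot: [-179.9, -0.1, 27.3]
force: [0.7, -0.4, -0.4]
gripper_width: 20.0
gripper_force: 0.0
```

>>> step_arm(plan=[0.94,-2.39,0.03,0,0,0.107,0.68,-2.47,0.03,0,0,0.107,0.41,-2.53,0.03,0,0,0.107,0.14,-2.56,0.03,0,0,0.107,0,0,0,0,0,0])

```text
time_s: 22.18
ee_pos: [527.2, 50.6, 150.3]
ee_rot: [-179.8, 0.0, 3.1]
force: [0.1, -0.8, -0.7]
gripper_width: 19.9
gripper_force: 0.0
```

>>> step_arm(plan=[0,0,2.2,0,0,0,0,0,2.2,0,0,0,0,0,2.0,0,0,0,0,0,0.7,0,0,0,0,0,0,0,0,0])

```text
time_s: 22.6
ee_pos: [526.6, 45.7, 77.8]
ee_rot: [-180.0, 0.2, 3.0]
force: [-0.2, 1.0, 0.6]
gripper_width: 20.0
gripper_force: 0.0
```

>>> step_arm(plan=[0,0,0,0,0,0,0,0,0,0,0,0])

```text
time_s: 22.77
ee_pos: [528.8, 45.3, 80.6]
ee_rot: [-180.0, -0.1, 2.9]
force: [-0.5, -0.0, -0.3]
gripper_width: 19.7
gripper_force: 0.0
```

>>> step_arm(plan=[0.7,0,0,0,0,0.007,0.7,0,0,0,0,0,0.6,0,0,0,0,0,0.2,0,0,0,0,0,0,0,0,0,0,0])

```text
time_s: 23.18
ee_pos: [550.8, 45.9, 79.7]
ee_rot: [180.0, -0.1, 2.4]
force: [-0.1, 0.2, -0.3]
gripper_width: 20.0
gripper_force: 0.0
```

>>> step_arm(plan=[0.15,0,0,0,0,0,0.1,0,0,0,0,0,0,0,0,0,0,0])

```text
time_s: 23.43
ee_pos: [552.1, 46.0, 79.4]
ee_rot: [180.0, 0.0, 2.4]
force: [-0.2, 0.4, -0.5]
gripper_width: 19.9
gripper_force: 0.0
```

>>> step_arm(plan=[0.1,0,0,0,0,0,0.1,0,0,0,0,0])

```text
time_s: 23.6
ee_pos: [552.7, 46.0, 79.4]
ee_rot: [180.0, 0.2, 2.4]
force: [-6.2, -0.9, 4.9]
gripper_width: 20.1
gripper_force: 3.0
```

>>> step_arm(plan=[0.1,0,0,0,0,0,0,0,0,0,0,0,-1.0,0,0,0,0,0,0,-2.5,0,0,0,0,0,-2.5,0,0,0,0])

```text
time_s: 24.02
ee_pos: [542.8, 95.3, 79.6]
ee_rot: [180.0, -0.1, 2.2]
force: [1.0, 0.1, 0.2]
gripper_width: 20.4
gripper_force: 0.0
```

>>> step_arm(plan=[0,0,0,0,0,0,0.5,0,0,0,0,0,0.3,0,0,0,0,0,0.1,0,0,0,0,0,0,0,0,0,0,0])

```text
time_s: 24.43
ee_pos: [550.5, 95.6, 79.2]
ee_rot: [-180.0, 0.3, 2.3]
force: [-5.5, 2.1, 1.4]
gripper_width: 20.1
gripper_force: 2.4
```

>>> step_arm(plan=[0.1,0,0,0,0,0,0,0,0,0,0,0])

```text
time_s: 24.6
ee_pos: [550.5, 95.6, 79.2]
ee_rot: [-180.0, 0.4, 2.3]
force: [-7.3, 2.0, 5.6]
gripper_width: 20.2
gripper_force: 3.7
```

Medium next (+54 mm), opening 3.0.

>>> step_arm(plan=[0.05,0,0,0,0,0,-1.0,0,0,0,0,0,0,-2.7,0,0,0,0,0,-2.7,0,0,0,0,0,0,0,0,0,0], hand=2.5)

```text
time_s: 25.02
ee_pos: [542.0, 152.3, 79.8]
ee_rot: [-179.9, -0.2, 2.5]
force: [0.2, -0.7, 0.9]
gripper_width: 25.2
gripper_force: 0.0
```

>>> step_arm(plan=[0.5,0,0,0,0,0,0.3,0,0,0,0,0,0.1,0,0,0,0,0,0,0,0,0,0,0])

```text
time_s: 25.35
ee_pos: [548.1, 149.3, 79.3]
ee_rot: [-180.0, 0.3, 2.3]
force: [-7.7, 2.2, 4.3]
gripper_width: 25.0
gripper_force: 3.5
```

>>> step_arm(plan=[0.1,0,0,0,0,0,0,0,0,0,0,0])

```text
time_s: 25.52
ee_pos: [548.2, 149.2, 79.3]
ee_rot: [-180.0, 0.4, 2.3]
force: [-10.2, 2.3, 6.5]
gripper_width: 25.1
gripper_force: 4.7
```

>>> step_arm(plan=[-1.0,0,0,0,0,0,0,-2.1,0,0,0,0,0,-2.1,0,0,0,0,0,-2.1,0,0,0,0,0,0,0,0,0,0], hand=3.5)

```text
time_s: 25.93
ee_pos: [539.6, 214.5, 79.7]
ee_rot: [-179.9, -0.1, 2.5]
force: [0.1, 0.2, 0.0]
gripper_width: 34.9
gripper_force: 0.0
```

>>> step_arm(plan=[0.5,0,0,0,0,0,0.3,0,0,0,0,0,0.1,0,0,0,0,0,0,0,0,0,0,0])

```text
time_s: 26.27
ee_pos: [545.4, 211.8, 79.4]
ee_rot: [180.0, 0.4, 2.3]
force: [-8.7, 1.6, 5.5]
gripper_width: 35.0
gripper_force: 3.9
```

>>> step_arm(plan=[0.1,0,0,0,0,0,0.05,0,0,0,0,0])

```text
time_s: 26.43
ee_pos: [545.4, 211.8, 79.4]
ee_rot: [180.0, 0.5, 2.3]
force: [-13.1, 3.3, 8.0]
gripper_width: 35.2
gripper_force: 6.2
```

>>> step_arm(plan=[-1.0,0,0,0,0,0,-3.0,0,0,0,0,0,-1,0,-3.0,0,0,0,0,0,-3.5,0,0,0,-2,0,-3,0,0,0])

```text
time_s: 26.85
ee_pos: [481.9, 209.2, 176.0]
ee_rot: [-180.0, -0.2, 2.3]
force: [1.3, 0.9, 0.3]
gripper_width: 35.2
gripper_force: 0.0
```

>>> step_arm(plan=[-2,4,-0.5,0,0,0,-2,4,0,0,0,0,-2,4,0,0,0,0,-2,4,0,0,0,0,-2,4,0,0,0,0])

```text
time_s: 27.27
ee_pos: [393.0, 17.8, 179.3]
ee_rot: [179.9, -0.1, 2.4]
force: [1.1, -1.0, -0.6]
gripper_width: 34.8
gripper_force: 0.0
```

>>> step_arm(plan=[0,4,0,0,0,0,0,4,0,0,0,0,0,4,0,0,0,0,0,4,0,0,0,0,0,0,0,0,0,0])

```text
time_s: 27.68
ee_pos: [401.0, -146.8, 179.6]
ee_rot: [179.7, -0.1, 1.9]
force: [0.9, 0.5, -0.2]
gripper_width: 34.7
gripper_force: 0.0
```

Run:
```python
from h import *
t=viewer.grab_frame('top');s=viewer.grab_frame('scene')
A=cv2.resize(t['img'][125:205,155:370],(800,298),interpolation=cv2.INTER_CUBIC);B=cv2.resize(s['img'][185:345,185:375],(357,300),interpolation=cv2.INTER_CUBIC)
C=np.zeros((598,800,3),np.uint8);C[:298]=A;C[298:,:357]=B;C[298:,370:770]=cv2.resize(t['img'],(400,300))
cv2.imwrite('pics/fin.png',C[:,:,::-1])
print(cur())
```

```text
(array([ 400.20308429, -141.72934641,  179.07508229]), np.float64(2.0907543601229746))
```

View pics/fin.png

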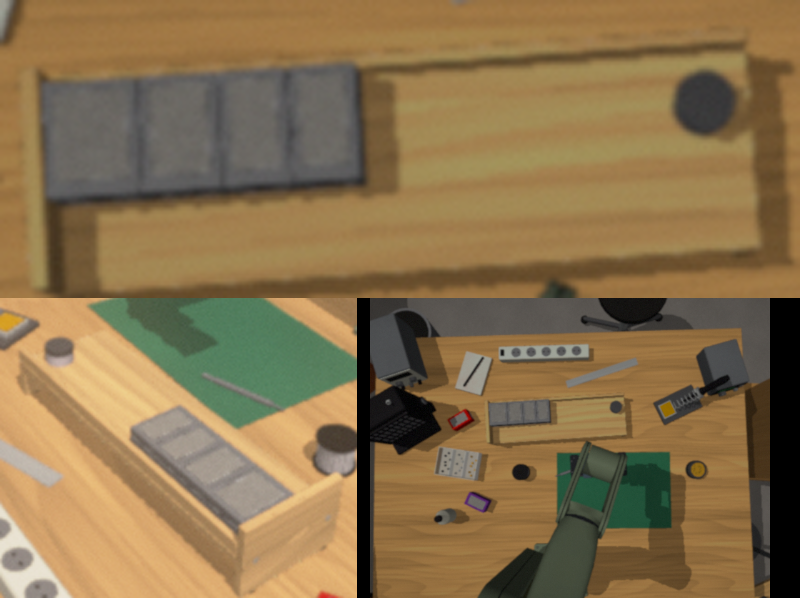

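The picture shows the four cases in a tight, square row in the corner (crop x 42–362, y 65–200). The flux tin is unmoved at (705,102), the other items are in place, and the arm is clear. Handing in.

```bash
python3 -c "
from workcell import env
print(env.job_done())"
```

```text
the job is handed in; nothing more can be done
None
```

I set the stray case on the shelf and pushed all four into one tight, square row against the end panel and back rail. The final pictures show the flux tin and the other items where they were, and I handed the job in at about 28 s.

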